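Feel the levers for bearing play and reject the worn housing

ROBOT

A 6-joint arm with a two-finger parallel gripper is mounted at the origin on the work surface. World frame = base frame: x ahead of the robot, y to its left, z up, the work surface at z = 0. Lengths are in m, angles in rad, forces in N, time in s.
With the tool pointing down it reaches from about 0.3 to 0.775 m from the base axis. Payload 14.6 kg.
Tool frame: the origin (TCP) lies at the very end of the fingers, on their centre line; the grasp point (between the pads) lies 19 mm behind it; z points along the fingers, y is the line along which they close (so a half turn about z gives the same grasp; the last joint's range is limited). The gripper opens to 94 mm and grips with 3 to 60 N. Pads are 16 mm wide; open, the fingers measure 119 mm over their backs; the gripper's body (75 mm by 177 mm) begins 78 mm behind the grasp point.
Start: joints at [-1.246, 0.3, 1.521, -0, 1.321, -0.067], TCP at [0.21, -0.508, 0.173] pointing down, gripper open.
Joint ranges: [-3.03, 3.03], [-0.79, 2.21], [0.23, 2.52], [-1.04, 4.18], [0, 3.07], [-2.55, 2.55]. Speed limits (rad/s): [2.22, 2.22, 2.57, 3.14, 3.14, 3.14].

INTERFACE

Orientations are given as [roll, pitch, yaw] about the fixed x, y, z axes, in that order (R = Rz(yaw) Ry(pitch) Rx(roll)).
In Python, from station import ctrl gives the robot as it stands.
- The arm moves only by the tool move_arm, never from a script. Its argument "increments" is a list of rows, each a list of 7 numbers: the opening, from 0 (shut) to 1 (fully open), then the shift along the tool's x, y, z in units of 50 mm (1.0 is 50 mm), then the turn, a rotation vector about the tool's x, y, z in rad. In form: [[claw, tx, ty, tz, rx, ry, rz], ...]. A call has 1 to 20 rows; each row shifts and turns the commanded pose from where the row before left it, along the tool's axes as they then stand; what a row does not reach is not made up. A row lasts 1/10 s, in which the tool goes at most 50 mm and 8.59 degrees, less where a joint would pass 70% of its speed; a pose out of reach is approached as far as the arm can. A call is refused whole if a number of a shift passes 1 or a number of a turn 0.15, either way. A call with a gripper value outside its range is refused whole. The fingers move at their own pace and stop on an object; "force" is the grip in N (left out, the last holds). Time passes only in rows, so rows that do not move let the fingers close. It gives the time, the measured TCP pose, the force, the opening and the grip force at its end, in the units of the state.
- ctrl.get_obs(): the state, without advancing time (a new reading comes with each control period).
- ctrl.camera(name): name is "side" or "top" or "wrist"; returns a dict with "color" (384x512x3 uint8, blue, green, red), "K" (3x3 intrinsics, pixels), "pose" (4x4, takes a point from camera to world coordinates); the wrist camera has in their place "tool_from_camera" (4x4, takes a point from camera to tool coordinates, whose origin is the TCP and whose axes are the flange's). Camera axes: x right, y down, z forward; pixel columns grow to the right and rows downward; lengths in m; the calibration is good to about 2 mm. The wrist camera is an equidistant fisheye: a pixel r from the principal point sees the ray r / f radians off the axis. A picture is of the moment at which its call begins: read the wrist's pose just before it. There is no depth.
- ctrl.hand_in(): hands the job in; it is judged then, once.
Trained networks look in a picture, given as the dict that the camera call returned (one of the last four; its "shot" number tells which), for a name from the list of things; names that differ only in an ending like _2 or _b are one class to them, and where a whole thing is asked for, a point or a joint stands for the part that bears it (a point fixed in the world has none). Each returns a list of dicts, best first, with "conf" (0 to 1); they miss things now and then, are a little off and sometimes report something else, mostly with a low value. They report only what shows in the picture. A call takes as long as a camera call. They do not tell look-alikes from the thing itself.
- ctrl.cut_out(name, picture): "mask" (384x512 bool, what is visible of it) and "centre" ([row, column] in pixels, amid what is visible of it).
The state is a dict: "time_s": time; "qpos": joint angles; "joint_vel": joint speeds; "tau": joint torques, N m; "ee_pos": TCP position; "eef_rot": TCP orientation; "force": force on the tool from outside, world axes, zero at the start; "moment": the same for the moment, N m; "grip_width": finger opening in m; "grip_force": force on a finger pad.
Only numpy, scipy, OpenCV 4.12 (cv2) and the standard library are available. Lean on these libraries where they do the work, as an engineer would, in place of code of your own. Each camera call takes 0.05 s, during which the arm holds its last target. There are 200 camera calls.

TASK

One of the three bearing housings is worn: rock the ball levers back and forth to feel which one has free play, never forcing one that resists or has met its stop, and rock the loose one from stop to stop twice to be sure. Then lift it into the shallow square tray, set it down gently on its base, and leave its lever pushed over to a stop as the reject sign. Leave the two sound housings and everything else on the bench where they are.

Things in the scene. Friction and masses are not known exactly. Their poses are not given: they have to be found in the camera images.
- housing_a: one of three look-alike aluminium bearing housings, loose in its seat, 0.9 kg; base plate 100 (its x) x 120 (its y) x 14 mm, cheeks 54 mm long in y up to z = 33 mm mid-base. Origin: centre of the underside, z up. A 12 mm round lever with a ball knob pivots on a pin along x at z = 25 mm, so the knob rocks along y. One of the three is worn
- bush_a (a joint): the dark bearing bush around the pivot pin of housing_a, rad, 0 at the start. It carries the lever and is held by friction: it stays at 0 under ordinary rocking and slips, which harms the bearing, only if the lever is forced with over about 6 N at the knob
- knob_a (a point): centre of the black 26 mm ball knob of housing_a, 50 mm above the pivot pin (z = 75 mm upright). Sound: it resists springily at once, about 6 N per mm along y. Worn: moves under 1 N, freely, to stops about 12 mm either side of upright. The worn lever stays where it is left. At rest any may lean up to 0.05 rad
- housing_b: one of three look-alike aluminium bearing housings, loose in its seat, 0.9 kg; base plate 100 (its x) x 120 (its y) x 14 mm, cheeks 54 mm long in y up to z = 33 mm mid-base. Origin: centre of the underside, z up. A 12 mm round lever with a ball knob pivots on a pin along x at z = 25 mm, so the knob rocks along y. One of the three is worn
- bush_b (a joint): the dark bearing bush around the pivot pin of housing_b, rad, 0 at the start. It carries the lever and is held by friction: it stays at 0 under ordinary rocking and slips, which harms the bearing, only if the lever is forced with over about 6 N at the knob
- knob_b (a point): centre of the black 26 mm ball knob of housing_b, 50 mm above the pivot pin (z = 75 mm upright). Sound: it resists springily at once, about 6 N per mm along y. Worn: moves under 1 N, freely, to stops about 12 mm either side of upright. The worn lever stays where it is left. At rest any may lean up to 0.05 rad
- housing_c: one of three look-alike aluminium bearing housings, loose in its seat, 0.9 kg; base plate 100 (its x) x 120 (its y) x 14 mm, cheeks 54 mm long in y up to z = 33 mm mid-base. Origin: centre of the underside, z up. A 12 mm round lever with a ball knob pivots on a pin along x at z = 25 mm, so the knob rocks along y. One of the three is worn
- bush_c (a joint): the dark bearing bush around the pivot pin of housing_c, rad, 0 at the start. It carries the lever and is held by friction: it stays at 0 under ordinary rocking and slips, which harms the bearing, only if the lever is forced with over about 6 N at the knob
- knob_c (a point): centre of the black 26 mm ball knob of housing_c, 50 mm above the pivot pin (z = 75 mm upright). Sound: it resists springily at once, about 6 N per mm along y. Worn: moves under 1 N, freely, to stops about 12 mm either side of upright. The worn lever stays where it is left. At rest any may lean up to 0.05 rad
- tray: shallow open square steel reject tray fixed to the bench, 200 x 200 mm outside, 28 mm high, walls and floor 5 mm thick. Origin: centre of the underside, its x and y along the sides; the housing fits in at any yaw
- ring_gear: bystander: dark steel ring, 60 mm across, 16 mm high; origin under its centre
- sprocket: bystander: steel toothed wheel with a boss, 62 mm across, 22 mm high; origin under its centre
- cross_shaft: bystander: steel cross-shaft lying flat, 100 x 70 mm, 22 mm high; origin under its centre
- hammer: bystander: hammer lying on the bench near the robot; origin under it
- collar: bystander: brass collar standing on end, 44 mm across, 30 mm high; origin under its centre
- pot: bystander: white plastic pot, 70 mm across, 60 mm high; origin under its centre
- spanner: bystander: spanner lying on the bench near the robot; origin under it
- seat_a: dark steel locating frame fixed to the bench in which housing_a stands, free to be lifted straight out: outside 122 (its x) x 142 mm (its y), 6 mm high, inside 3 mm clear of the base all round, open at the bottom. Origin: centre, at bench level
- seat_b: dark steel locating frame fixed to the bench in which housing_b stands, free to be lifted straight out: outside 122 (its x) x 142 mm (its y), 6 mm high, inside 3 mm clear of the base all round, open at the bottom. Origin: centre, at bench level
- seat_c: dark steel locating frame fixed to the bench in which housing_c stands, free to be lifted straight out: outside 122 (its x) x 142 mm (its y), 6 mm high, inside 3 mm clear of the base all round, open at the bottom. Origin: centre, at bench level
Mind the look-alikes: they are no part of the job. Leave any pink look-alike of the housing_c alone.

How it is judged:
By the outcome, as a careful person would: the job done as asked, in the order asked, and still so for the second after the job is handed in, with the robot touching nothing.
It also fails if it takes over 72 s, if anything falls off the work surface, if the arm or the gripper's body presses on something with over 40 N, if the wrist force passes 120 N, or if a joint passes its speed limit or range.

## Working session

There is one attempt and no reset: what is moved stays moved. The work goes in short steps, Python scripts to look and compute and a tool call to move; the robot and the scene stay as the last step left them, time stands still between calls to the robot, and variables do not carry over. Pictures are saved under pics/ and viewed, at most 13 in all, crops included, and the job is handed in when it is done.

Besides the shell and the picture viewer there is one more tool, called after ">>>" as a command line: name --pt "numbers of a row" for each row, then --argument value for the rest. move_arm: Moves the arm, as the interface text tells. Its arguments: {"type":"object","properties":{"increments":{"type":"array","items":{"type":"array","items":{"type":"number"}}},"force":{"type":"number"}},"required":["increments"]}

```bash
ls; mkdir -p pics; cat > h.py <<'E'
import numpy as np, cv2
from station import ctrl
def ray(c,px):
    K=c["K"];P=np.array(c["pose"]);d=P[:3,:3]@np.linalg.solve(K,[px[0],px[1],1.]);return P[:3,3],d
def onz(c,px,z):
    o,d=ray(c,px);return o+d*(z-o[2])/d[2]
E
python3 - <<'E'
from h import *
o=ctrl.get_obs();print(o)
t=ctrl.camera("top");s=ctrl.camera("side")
cv2.imwrite("pics/a.png",cv2.resize(t["color"],(800,600)))
cv2.imwrite("pics/b.png",cv2.resize(s["color"],(800,600)))
print(t["pose"],s["pose"],t["K"])
for n,z in [("housing_a",.02),("knob_a",.075),("tray",0.014),("pot",.03),("collar",.015),("seat_a",.003)]:
  for c,l in ((t,"top"),(s,"side")):
    for d in ctrl.cut_out(n,c):
        ce=d["centre"];print(l,n,round(d["conf"],2),np.round(ce,1),d["mask"].sum(),onz(c,(ce[1],ce[0]),z).round(3))
E
```

```text
pics
{'time_s': 0.0, 'qpos': array([-1.24560041e+00,  3.00486574e-01,  1.52160745e+00,  1.16817083e-05,
        1.32068671e+00, -6.65943218e-02]), 'joint_vel': array([-1.05179802e-03,  5.79629773e-04, -9.10799265e-05,  1.25552127e-03,
        2.13068584e-04, -6.11600241e-05]), 'tau': array([ 3.46204279e-04, -5.31800687e+01, -3.52739918e+01,  7.08630262e-02,
        2.44083098e-02, -9.97927509e-05]), 'ee_pos': array([ 0.20991832, -0.50802977,  0.17236671]), 'eef_rot': array([-3.14040795e+00, -9.03511902e-05,  3.91787282e-01]), 'force': array([-0.4048762 ,  0.20765976,  0.08738237]), 'moment': array([0.02381798, 0.03808636, 0.00748861]), 'grip_force': 0.0, 'grip_width': 0.09405795337810077}
[[ 0.02967445 -0.98357163  0.17806256  0.30007289]
 [-0.99949289 -0.02713946  0.01665599 -0.10500944]
 [-0.01154983 -0.17846652 -0.98387819  1.12507904]
 [ 0.          0.          0.          1.        ]] [[-0.77320163 -0.42796453  0.46798035 -0.21816487]
 [-0.63400414  0.50529458 -0.58541963  0.78647455]
 [ 0.0140709  -0.74934889 -0.66202587  1.08879367]
 [ 0.          0.          0.          1.   
[... 911 characters left out ...]
_a 0.6 [187.4 259.3] 107 [ 0.5   -0.116  0.075]
side knob_a 0.46 [226.8 191.5] 106 [0.54  0.14  0.075]
top tray 0.72 [179.2 115.7] 4207 [0.522 0.362 0.014]
side tray 0.83 [289.9 138.1] 5311 [0.528 0.357 0.014]
top pot 0.35 [130.2 159. ] 274 [0.682 0.232 0.03 ]
top pot 0.33 [170.  269.6] 365 [ 0.561 -0.124  0.03 ]
side pot 0.6 [313.2 210.3] 766 [0.322 0.294 0.03 ]
side collar 0.75 [247.8 262.5] 225 [0.368 0.029 0.015]
top seat_a 0.95 [171.1 272.2] 408 [ 0.565 -0.132  0.003]
top seat_a 0.92 [170.8 338.5] 386 [ 0.571 -0.343  0.003]
top seat_a 0.75 [192.2 208.5] 418 [0.491 0.068 0.003]
side seat_a 0.84 [251.3 183. ] 244 [0.542 0.179 0.003]
side seat_a 0.6 [212.3 260.8] 289 [ 0.472 -0.092  0.003]
```

View pics/a.png

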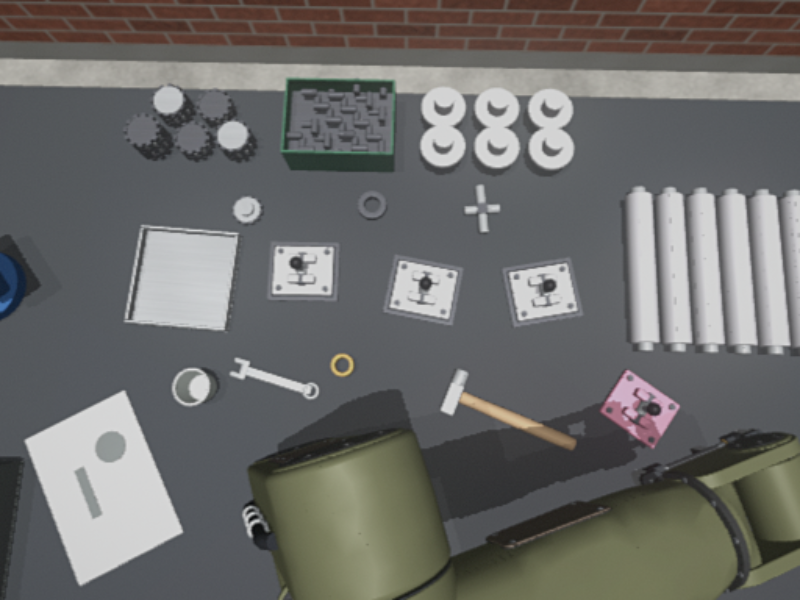

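View pics/b.png

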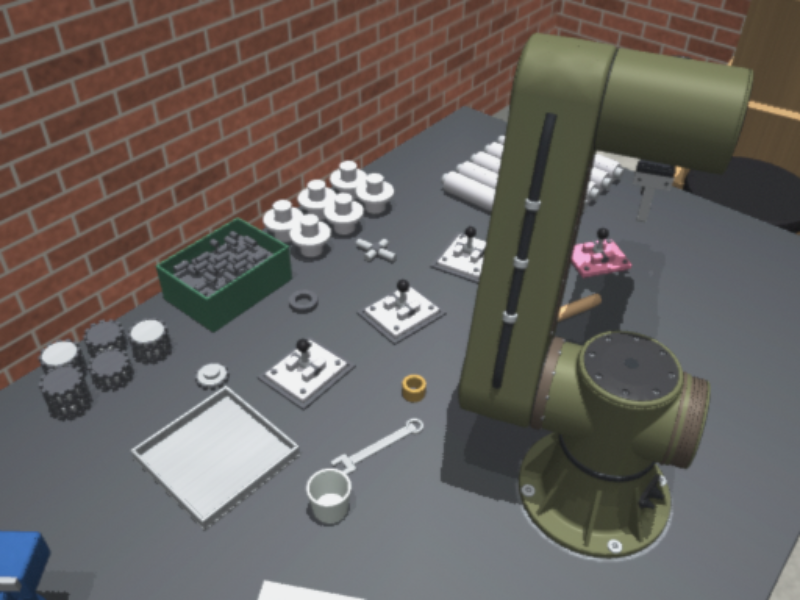

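The top view (800x600) shows three silver housings in dark seats at (303,271), (424,289) and (543,292). The pink look-alike, with no seat, is at (640,408) and will be left alone. The tray is at (182,278). Next I fit the yaw and position of each housing.

```bash
cat >> h.py <<'E'
def rect(c,px,z=.014,r=26,th=150,long=True):
    g=c["color"].min(2);m=np.zeros_like(g);x,y=map(int,px)
    m[y-r:y+r,x-r:x+r]=(g[y-r:y+r,x-r:x+r]>th)
    n,l,st,_=cv2.connectedComponentsWithStats(m)
    k=1+st[1:,4].argmax();v,u=np.nonzero(l==k)
    p=np.array([onz(c,q,z)[:2] for q in zip(u,v)])
    (cx,cy),(w,h),a=cv2.minAreaRect((p*1000).astype(np.float32))
    if w>h: a+=90   # long side = housing y ; a = angle of housing x axis... 
    return np.array([cx,cy]).round(1),(round(w),round(h)),((a+90)%180)-90
E
python3 - <<'E'
from h import *
t=ctrl.camera("top");s=ctrl.camera("side")
for px in [(194,174),(271,186),(347,187)]: print(rect(t,px))
print("tray",rect(t,(117,178),.02,36,100))
T=[d for d in ctrl.cut_out("knob_a",t)];print([ (d["centre"],round(d["conf"],2)) for d in T])
g=cv2.cvtColor(t["color"],cv2.COLOR_BGR2GRAY)
for px in [(190,168),(272,182),(351,183)]:
    x,y=px;w=g[y-7:y+8,x-7:x+8];v,u=np.nonzero(w<50);q=(x-7+u.mean(),y-7+v.mean());print(q,len(u),onz(t,q,.078).round(4))
cv2.imwrite("pics/c.png",cv2.resize(t["color"][145:225,165:385],(800,291),interpolation=cv2.INTER_CUBIC))
w=ctrl.camera("wrist");print(w["K"],w["tool_from_camera"])
E
```

```text
(array([550.6, 116.9]), (121, 99), -0.216156005859375)
(array([ 518.2, -128.5]), (121, 99), -9.81890869140625)
(array([ 520.1, -367.1]), (99, 121), 11.209661483764648)
tray (array([528.8, 357.2]), (210, 207), -3.2095108032226562)
[([168.0, 191.5], 0.66), ([180.7, 352.6], 0.53), ([262.2, 415.9], 0.45), ([183.0, 270.8], 0.38)]
(np.float64(187.0), np.float64(170.0)) 1 [0.5434 0.124  0.078 ]
(np.float64(nan), np.float64(nan)) 0 [nan nan nan]
(np.float64(350.5), np.float64(185.0)) 4 [ 0.5111 -0.3622  0.078 ]
[[297.31863964   0.         252.95606667]
 [  0.         297.31863964 192.2095906 ]
 [  0.           0.           1.        ]] [[ 2.59548828e-04 -9.73479988e-01 -2.28772038e-01  6.60861557e-02]
 [ 9.99999948e-01  2.08914725e-04  2.45547970e-04 -3.36196865e-04]
 [-1.91242187e-04 -2.28772090e-01  9.73479992e-01 -2.11973039e-01]
 [ 0.00000000e+00  0.00000000e+00  0.00000000e+00  1.00000000e+00]]<stdin>:8: RuntimeWarning: Mean of empty slice.
  ret = ret.dtype.type(ret / rcount)
```

View pics/c.png

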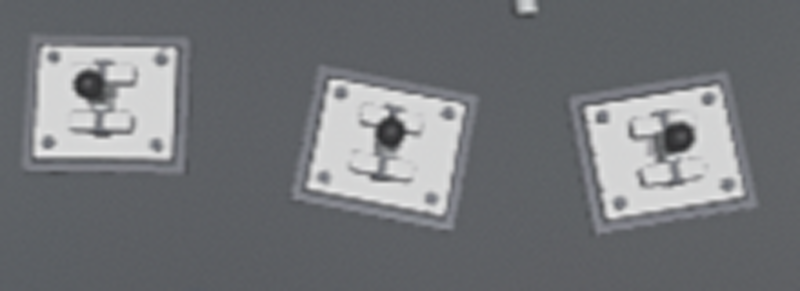

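>>> move_arm --pt "0.6 0 0 0 0 0 -0.137" --pt "0.6 0 0 0 0 0 -0.137" --pt "0.6 0 0 0 0 0 -0.137" --pt "0.6 0 0 0 0 0 -0.137" --pt "0.6 0 0 0 0 0 -0.137" --pt "0.6 0 0 0 0 0 -0.137" --pt "0.6 0 0 0 0 0 -0.137" --pt "0.6 0 0 0 0 0 -0.137" --pt "0.6 0 0 0 0 0 -0.137" --pt "0.6 0 0 0 0 0 -0.137" --pt "0.6 0.156 0.662 0 0 0 0" --pt "0.6 0.156 0.662 0 0 0 0" --pt "0.6 0.156 0.662 0 0 0 0" --pt "0.6 0.156 0.662 0 0 0 0" --pt "0.6 0.156 0.662 0 0 0 0" --pt "0.6 0.156 0.662 0 0 0 0" --pt "0.6 0.156 0.662 0 0 0 0" --pt "0.6 0.156 0.662 0 0 0 0" --pt "0.6 0.156 0.662 0 0 0 0" --pt "0.6 0.156 0.662 0 0 0 0" --force 3

```text
time_s: 2.9
ee_pos: [0.5214, -0.3681, 0.1729]
eef_rot: [3.142, 0.0, 1.762]
force: [0.2, -1.0, 0.3]
grip_width: 0.0565
grip_force: 0.0
```

```bash
cat >> h.py <<'E'
from scipy.spatial.transform import Rotation as Ro
def wonz(o,c,px,z):
    K=c["K"];x=(px[0]-K[0,2])/K[0,0];y=(px[1]-K[1,2])/K[1,1];r=np.hypot(x,y)
    d=np.array([np.sin(r)*x/r,np.sin(r)*y/r,np.cos(r)]);T=np.array(c["tool_from_camera"])
    R=Ro.from_euler("xyz",o["eef_rot"]).as_matrix()
    a=np.array(o["ee_pos"])+R@T[:3,3];d=R@T[:3,:3]@d
    return a+d*(z-a[2])/d[2]
def look(fn=None,names=(("knob_a",.075),("housing_a",.014))):
    o=ctrl.get_obs();c=ctrl.camera("wrist")
    R=Ro.from_euler("xyz",o["eef_rot"]).as_matrix()
    if fn: cv2.imwrite(fn,c["color"])
    for n,z in names:
        for d in ctrl.cut_out(n,c):
            if d["conf"]<.3: continue
            v,u=np.nonzero(d["mask"]);ce=((u.min()+u.max())/2,(v.min()+v.max())/2)
            p=wonz(o,c,ce,z);print(n,round(d["conf"],2),np.round(ce,1),(np.ptp(u),np.ptp(v)),"world",p.round(4),"tool mm",(R.T@(p-o["ee_pos"])*1000).round(1))
    return o,c
E
python3 -c "
from h import *
o,c=look('pics/d.png')"
```

```text
knob_a 0.79 [251. 182.] (np.int64(24), np.int64(26)) world [ 0.5187 -0.3641  0.075 ] tool mm [ 4.5 -1.9 97.9]
housing_a 0.9 [280.  25.] (np.int64(92), np.int64(50)) world [ 0.5179 -0.1707  0.014 ] tool mm [194.5  34.  158.9]
housing_a 0.74 [ 82.  238.5] (np.int64(50), np.int64(43)) world [ 0.2839 -0.5092  0.014 ] tool mm [ -93.4 -260.   158.9]
```

View pics/d.png

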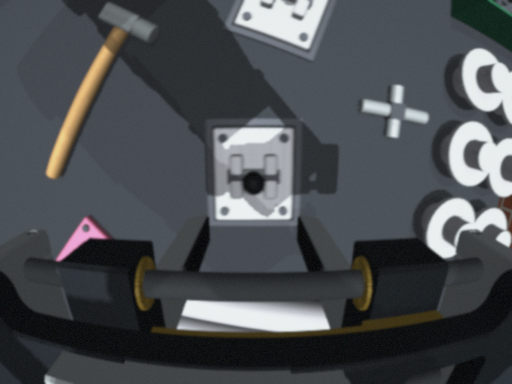

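The wrist view shows the right-hand housing at (254,172), its knob at (252,182) and the open fingers either side of it. Next: descend around the knob.

>>> move_arm --pt "0.6 0.09 -0.038 0 0 0 0" --pt "0.6 0 0 0.39 0 0 0" --pt "0.6 0 0 0.39 0 0 0" --pt "0.6 0 0 0.39 0 0 0" --pt "0.6 0 0 0.39 0 0 0" --pt "0.6 0 0 0.39 0 0 0" --pt "0.6 0 0 0.39 0 0 0" --pt "0.6 0 0 0 0 0 0" --pt "0.6 0 0 0 0 0 0"

```text
time_s: 3.95
ee_pos: [0.5169, -0.3653, 0.0568]
eef_rot: [3.141, 0.0, 1.761]
force: [0.8, -0.4, -0.3]
grip_width: 0.0568
grip_force: 0.0
```

>>> move_arm --pt "0.45 0 0 0 0 0 0" --pt "0.4 0 0 0 0 0 0" --pt "0.35 0 0 0 0 0 0" --pt "0.3 0 0 0 0 0 0" --pt "0.2 0 0 0 0 0 0" --pt "0.2 0 0 0 0 0 0" --pt "0.2 0 0 0 0 0 0" --force 3

```text
time_s: 4.65
ee_pos: [0.5174, -0.3648, 0.0559]
eef_rot: [-3.142, -0.0, 1.762]
force: [-0.1, -0.2, 0.4]
grip_width: 0.0192
grip_force: 0.0
```

```bash
python3 -c "
from h import *
o,c=look()
s=ctrl.camera('side')
a=cv2.resize(c['color'][100:300,150:350],(400,400));b=cv2.resize(s['color'][90:240,230:380],(400,400))
cv2.imwrite('pics/e.png',np.hstack([a,b]))"
```

```text
knob_a 0.67 [254. 218.] (np.int64(32), np.int64(46)) world [ 0.5178 -0.3619  0.075 ] tool mm [  2.8   0.9 -19.1]
housing_a 0.84 [301.5  13. ] (np.int64(79), np.int64(26)) world [ 0.5274 -0.1931  0.014 ] tool mm [166.7  42.3  41.9]
housing_a 0.61 [ 81.5 304.5] (np.int64(39), np.int64(35)) world [ 0.3445 -0.5295  0.014 ] tool mm [-128.9 -201.    41.9]
```

View pics/e.png

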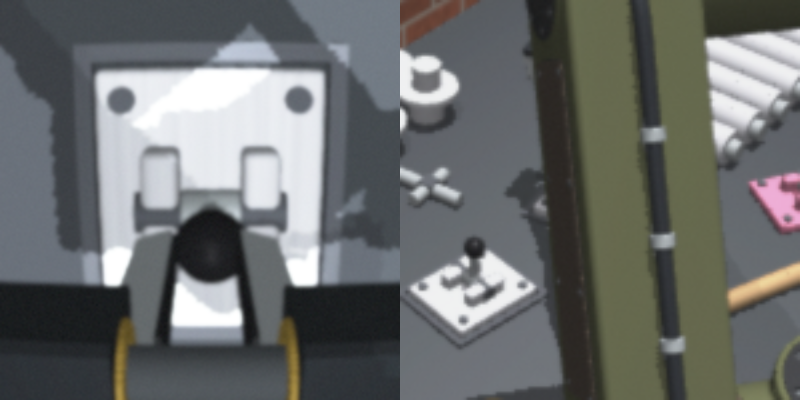

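```bash
cat >> h.py <<'E'
def wproj(c,pt):
    T=np.linalg.inv(np.array(c["tool_from_camera"]));p=T[:3,:3]@pt+T[:3,3];K=c["K"]
    r=np.arctan2(np.hypot(*p[:2]),p[2]);q=p[:2]/np.hypot(*p[:2])*r*K[0,0];return q+K[:2,2]
E
python3 -c "
from h import *
o=ctrl.get_obs();print(o['grip_width'],o['grip_force'],o['force'],o['time_s'])
c=ctrl.camera('wrist')
for p in [(0,0,0),(0,9.6,0),(0,-9.6,0),(8,9.6,0),(8,-9.6,0),(0,0,-19),(8,9.6,-19),(0,13,-19)]:
  q=wproj(c,np.array(p)/1e3);print(p,q.round(1),'crop',((q-[150,100])*2).round())
"
```

```text
0.01882499845192191 0.0 [ 0.85635463  0.4120206  -1.45249673] 4.85
(0, 0, 0) [252.8 213.6] crop [206. 227.]
(0, 9.6, 0) [265.6 213.6] crop [231. 227.]
(0, -9.6, 0) [239.9 213.6] crop [180. 227.]
(8, 9.6, 0) [265.7 203.3] crop [231. 207.]
(8, -9.6, 0) [239.8 203.3] crop [180. 207.]
(0, 0, -19) [252.7 221.9] crop [205. 244.]
(8, 9.6, -19) [266.9 210.7] crop [234. 221.]
(0, 13, -19) [271.7 221.8] crop [243. 244.]
```

>>> move_arm --pt "0.1 0 0 0 0 0 0" --pt "0.1 0 0 0 0 0 0" --pt "0.0 0 0 0 0 0 0" --pt "0.0 0 0 0 0 0 0" --pt "0.0 0 0 0 0 0 0" --force 3

```text
time_s: 5.4
ee_pos: [0.5175, -0.3648, 0.0559]
eef_rot: [-3.142, -0.0, 1.762]
force: [0.4, 0.5, -0.3]
grip_width: 0.0003
grip_force: 0.0
```

```bash
python3 -c "
from h import *
o,c=look()
s=ctrl.camera('top');q=np.array([350,184])
a=cv2.resize(c['color'][140:290,175:325],(500,500),interpolation=cv2.INTER_CUBIC);
cv2.imwrite('pics/f.png',a)"
```

```text
knob_a 0.88 [255.  206.5] (np.int64(34), np.int64(23)) world [ 0.5169 -0.3538  0.075 ] tool mm [ 11.    1.5 -19.1]
housing_a 0.97 [302.   12.5] (np.int64(78), np.int64(25)) world [ 0.5277 -0.1925  0.014 ] tool mm [167.3  42.8  41.9]
housing_a 0.63 [254.5 188. ] (np.int64(115), np.int64(110)) world [ 0.517  -0.3544  0.014 ] tool mm [10.3  1.5 41.9]
```

View pics/f.png

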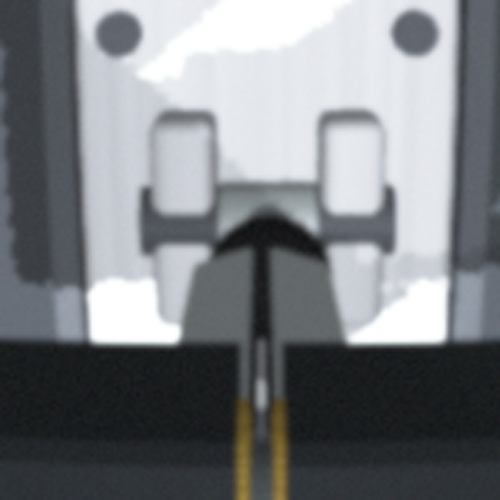

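```bash
python3 -c "
from h import *
o=ctrl.get_obs();c=ctrl.camera('wrist');R=Ro.from_euler('xyz',o['eef_rot']).as_matrix()
f=lambda u,v,z:(R.T@(wonz(o,c,(u,v),z)-o['ee_pos'])*1000).round(1)
s=.3
for n,(u,v),z in [('pin',(268,230),.025),('hole1',(119,33),.014),('hole2',(415,33),.014),('cheek top far edge',(265,112),.033)]:
  print(n,f(175+u*s,140+v*s,z))
print(np.r_[c['color'][185:240,255].mean(1).round()])
o2=dict(o);o2['ee_pos']=np.array([.5214,-.3681,.1729])
for u,v in [(254,127),(254,218)]: print((R.T@(wonz(o2,c,(u,v),.014)-o2['ee_pos'])*1000).round(1))
for x,y,z in [(.517,-.365,.0),]: pass
"
```

```text
pin [-5.6  2.2 31. ]
hole1 [ 43.9 -36.2  42. ]
hole2 [44.  40.2 42. ]
cheek top far edge [26.3  1.4 23. ]
[232. 232. 233. 231. 232. 231. 232. 229. 216. 180. 137. 123. 131. 137.
 138. 133. 115.  96.  81.  59.  34.  24.  18.  22.  27.  23.  28.  24.
  30.  40.  50.  54.  52.  55.  54.  52.  49.  50.  49.  52.  50.  51.
  49.  49.  46.  45.  45.  45.  42.  44.  41.  42.  40.  35.  36.]
[ 61.9   1.4 158.9]
[-55.7   1.5 158.9]
```

>>> move_arm --pt "0.0 0 0 -0.3 0 0 0" --pt "0.0 0 0 -0.6 0 0 0" --pt "0.0 0 0 -0.7 0 0 0" --pt "0.0 0 0 -0.7 0 0 0" --pt "0.0 0 0 0 0 0 0"

```text
time_s: 6.15
ee_pos: [0.519, -0.366, 0.1777]
eef_rot: [3.136, 0.007, 1.762]
force: [-0.7, 0.8, 1.0]
grip_width: 0.0004
grip_force: 0.0
```

```bash
python3 -c "
from h import *
o,c=look(names=(('knob_a',.075),))
print(o['ee_pos'],o['force'])
t=ctrl.camera('top')
for d in ctrl.cut_out('knob_a',t): print(d['centre'],d['conf'])
a=cv2.resize(c['color'][110:240,190:320],(500,500),interpolation=cv2.INTER_CUBIC);
cv2.imwrite('pics/g.png',a)"
```

```text
knob_a 0.85 [252.5 183. ] (np.int64(23), np.int64(26)) world [ 0.5189 -0.3642  0.075 ] tool mm [  2.5  -0.4 102.6]
knob_a 0.41 [289.    2.5] (np.int64(12), np.int64(5)) world [ 0.5195 -0.1604  0.075 ] tool mm [202.5  38.9 101.5]
[ 0.51902269 -0.3660332   0.17765192] [-0.69330697  0.77347745  0.97042123]
[183.6, 273.0] 0.6
[260.9, 417.3] 0.59
[167.9, 191.7] 0.57
```

View pics/g.png

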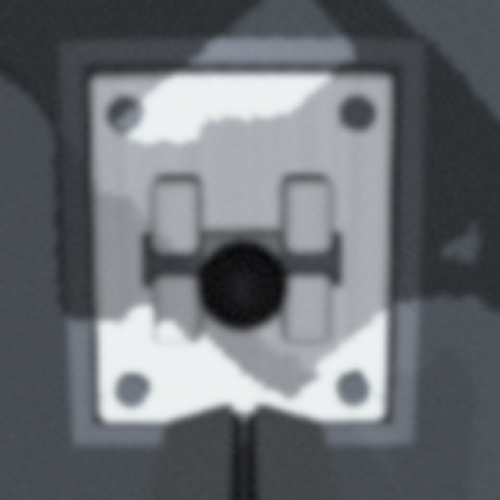

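The ball has not moved at (0.519, -0.364), so the fingers closed just above it or missed it. I'll try about 16 mm lower.

>>> move_arm --pt "0.6 0 0.03 0 0 0 0" --pt "0.6 0 0 0 0 0 0" --pt "0.6 0 0 0 0 0 0" --pt "0.6 0 0 0.45 0 0 0" --pt "0.6 0 0 0.45 0 0 0" --pt "0.6 0 0 0.45 0 0 0" --pt "0.6 0 0 0.45 0 0 0" --pt "0.6 0 0 0.4 0 0 0" --pt "0.6 0 0 0.4 0 0 0" --pt "0.6 0 0 0 0 0 0" --pt "0.6 0 0 0 0 0 0"

```text
time_s: 7.45
ee_pos: [0.519, -0.3646, 0.0413]
eef_rot: [-3.142, -0.0, 1.762]
force: [0.1, 0.7, 0.6]
grip_width: 0.056
grip_force: 0.0
```

>>> move_arm --pt "0.4 0 0 0 0 0 0" --pt "0.35 0 0 0 0 0 0" --pt "0.3 0 0 0 0 0 0" --pt "0.25 0 0 0 0 0 0" --pt "0.25 0 0 0 0 0 0" --pt "0.25 0 0 0 0 0 0" --force 3

```text
time_s: 8.05
ee_pos: [0.5191, -0.3646, 0.0412]
eef_rot: [3.141, 0.0, 1.762]
force: [-0.5, -0.5, 2.6]
grip_width: 0.0253
grip_force: 3.0
```

>>> move_arm --pt "0.36 0 0 0 0 0 0" --pt "0.36 0 0 0.06 0 0 0" --pt "0.36 0 0 0.06 0 0 0" --pt "0.36 0 0 0 0 0 0" --pt "0.3 0 0 0 0 0 0" --pt "0.2 0 0 0 0 0 0" --pt "0.2 0 0 0 0 0 0" --pt "0.2 0 0 0 0 0 0" --force 3

```text
time_s: 8.85
ee_pos: [0.519, -0.3645, 0.035]
eef_rot: [3.141, 0.0, 1.762]
force: [0.8, 0.1, -0.4]
grip_width: 0.0256
grip_force: 3.0
```

```bash
cat >> h.py <<'E'
def st(n=4):
    F=[]
    for i in range(n):
        o=ctrl.get_obs();F.append(o["force"]); ctrl.camera("side") if i<n-1 else 0
    y=o["eef_rot"][2];F=np.mean(F,0);print("t",o["time_s"],"pos",np.round(o["ee_pos"],4),"Ftool xyz",round(F[0]*np.cos(y)+F[1]*np.sin(y),2),round(F[0]*np.sin(y)-F[1]*np.cos(y),2),round(-F[2],2),"w",round(o["grip_width"],4),round(o["grip_force"],1))
E
python3 -c "
from h import *
st()"
```

```text
t 9.0 pos [ 0.519  -0.3645  0.035 ] Ftool xyz -0.26 0.49 0.88 w 0.0255 3.0
```

>>> move_arm --pt "0.2 0.01 0 0 0 0 0" --pt "0.2 0.01 0 0 0 0 0" --pt "0.2 0 0 0 0 0 0"

```text
time_s: 9.3
ee_pos: [0.5188, -0.3638, 0.035]
eef_rot: [3.141, 0.001, 1.762]
force: [1.7, -3.1, -2.1]
grip_width: 0.0253
grip_force: 3.0
```

```bash
python3 -c "
from h import *
st()"
```

```text
t 9.45 pos [ 0.5188 -0.3638  0.035 ] Ftool xyz -3.74 0.93 2.38 w 0.0254 3.0
```

>>> move_arm --pt "0.2 -0.01 0 0 0 0 0" --pt "0.2 -0.01 0 0 0 0 0" --pt "0.2 -0.01 0 0 0 0 0" --pt "0.2 0 0 0 0 0 0"

```text
time_s: 9.85
ee_pos: [0.519, -0.3647, 0.0349]
eef_rot: [-3.141, -0.001, 1.762]
force: [0.6, 0.4, -0.4]
grip_width: 0.0256
grip_force: 3.0
```

```bash
python3 -c "
from h import *
st(3)"
```

```text
t 9.95 pos [ 0.519  -0.3648  0.0349] Ftool xyz 1.06 0.39 0.01 w 0.0253 3.0
```

>>> move_arm --pt "0.2 0.01 0 0 0 0 0" --pt "0.4 0 0 0 0 0 0" --pt "0.6 0 0 0 0 0 0" --pt "0.6 0 0 0 0 0 0" --pt "0.6 0 0 -0.5 0 0 0" --pt "0.6 0 0 -0.8 0 0 0" --pt "0.6 0 0 -0.8 0 0 0" --pt "0.6 0 0 -0.6 0 0 0.122" --pt "0.6 0 0 0 0 0 0.122" --pt "0.6 0 0 0 0 0 0.122" --pt "0.6 0.581 -0.102 0 0 0 0" --pt "0.6 0.581 -0.102 0 0 0 0" --pt "0.6 0.581 -0.102 0 0 0 0" --pt "0.6 0.581 -0.102 0 0 0 0" --pt "0.6 0.581 -0.102 0 0 0 0" --pt "0.6 0.581 -0.102 0 0 0 0" --pt "0.6 0.581 -0.102 0 0 0 0" --pt "0.6 0.581 -0.102 0 0 0 0" --pt "0.6 0 0 0 0 0 0"

```text
time_s: 11.85
ee_pos: [0.5193, -0.1261, 0.1703]
eef_rot: [3.141, -0.0, 1.399]
force: [0.1, -0.2, -0.5]
grip_width: 0.0564
grip_force: 0.0
```

```bash
python3 -c "
from h import *
st(3)
look(names=(('knob_a',.075),))"
```

```text
t 11.95 pos [ 0.5193 -0.1286  0.1701] Ftool xyz -0.62 0.13 -0.05 w 0.0565 0.0
knob_a 0.9 [251. 186.] (np.int64(24), np.int64(30)) world [ 0.5175 -0.1274  0.075 ] tool mm [ 0.8 -2.  95.1]
knob_a 0.48 [274.5 316. ] (np.int64(93), np.int64(28)) world [ 0.5174 -0.297   0.075 ] tool mm [-166.3   27.2   95.2]
```

>>> move_arm --pt "0.6 0.03 -0.03 0 0 0 0" --pt "0.6 0 0 0.5 0 0 0" --pt "0.6 0 0 0.5 0 0 0" --pt "0.6 0 0 0.5 0 0 0" --pt "0.6 0 0 0.5 0 0 0" --pt "0.6 0 0 0.4 0 0 0" --pt "0.6 0 0 0.3 0 0 0" --pt "0.5 0 0 0 0 0 0" --pt "0.4 0 0 0 0 0 0" --pt "0.35 0 0 0 0 0 0" --pt "0.3 0 0 0 0 0 0" --pt "0.2 0 0 0 0 0 0" --pt "0.2 0 0 0 0 0 0" --pt "0.2 0 0 0 0 0 0" --force 3

```text
time_s: 13.45
ee_pos: [0.5183, -0.127, 0.0355]
eef_rot: [3.141, 0.0, 1.396]
force: [-1.0, -0.2, 4.3]
grip_width: 0.0254
grip_force: 3.0
```

```bash
python3 -c "
from h import *
st()"
```

```text
t 13.6 pos [ 0.5183 -0.1269  0.0353] Ftool xyz -0.14 -0.39 -4.11 w 0.0252 3.0
```

>>> move_arm --pt "0.2 0.01 0 0 0 0 0" --pt "0.2 0.01 0 0 0 0 0" --pt "0.2 0 0 0 0 0 0"

```text
time_s: 13.9
ee_pos: [0.5183, -0.126, 0.035]
eef_rot: [3.141, 0.0, 1.396]
force: [0.2, -2.2, 4.1]
grip_width: 0.0255
grip_force: 3.0
```

```bash
python3 -c "
from h import *
st()"
```

```text
t 14.05 pos [ 0.5183 -0.126   0.035 ] Ftool xyz -2.4 1.06 -4.38 w 0.0253 3.0
```

>>> move_arm --pt "0.2 -0.01 0 0 0 0 0" --pt "0.2 -0.01 0 0 0 0 0" --pt "0.2 -0.01 0 0 0 0 0" --pt "0.2 -0.01 0 0 0 0 0" --pt "0.2 0 0 0 0 0 0"

```text
time_s: 14.55
ee_pos: [0.5179, -0.1275, 0.0349]
eef_rot: [-3.142, -0.001, 1.396]
force: [1.9, 3.9, 3.9]
grip_width: 0.0256
grip_force: 3.0
```

```bash
python3 -c "
from h import *
st(3)"
```

```text
t 14.65 pos [ 0.5179 -0.1276  0.0349] Ftool xyz 4.2 1.48 -2.94 w 0.0255 3.0
```

Both the right and middle levers resist within 1 mm, so they are sound. Release and go to the left one.

>>> move_arm --pt "0.2 0.02 0 0 0 0 0" --pt "0.4 0 0 0 0 0 0" --pt "0.6 0 0 0 0 0 0" --pt "0.6 0 0 0 0 0 0" --pt "0.6 0 0 -0.5 0 0 0" --pt "0.6 0 0 -0.8 0 0 0" --pt "0.6 0 0 -0.8 0 0 0" --pt "0.6 0 0 -0.6 0 0 -0.085" --pt "0.6 0 0 0 0 0 -0.086" --pt "0.6 0.61 0.082 0 0 0 0" --pt "0.6 0.61 0.082 0 0 0 0" --pt "0.6 0.61 0.082 0 0 0 0" --pt "0.6 0.61 0.082 0 0 0 0" --pt "0.6 0.61 0.082 0 0 0 0" --pt "0.6 0.61 0.082 0 0 0 0" --pt "0.6 0.61 0.082 0 0 0 0" --pt "0.6 0.61 0.082 0 0 0 0" --pt "0.6 0 0 0 0 0 0" --pt "0.6 0 0 0 0 0 0"

```text
time_s: 16.55
ee_pos: [0.5515, 0.117, 0.1696]
eef_rot: [-3.141, 0.0, 1.568]
force: [0.1, 0.2, 0.6]
grip_width: 0.0563
grip_force: 0.0
```

```bash
python3 -c "
from h import *
st(2)
o,c=look(names=(('knob_a',.075),))
cv2.imwrite('pics/w2.png',cv2.resize(c['color'][100:260,170:340],(680,640)))
import itertools
f=lambda u,v,z:(Ro.from_euler('xyz',o['eef_rot']).as_matrix().T@(wonz(o,c,(u,v),z)-o['ee_pos'])*1000).round(1)
g=c['color'].min(2);m=(g>140).astype(np.uint8);n,l,s_,_=cv2.connectedComponentsWithStats(m);k=l[150,225] or l[200,230];print(s_[k]);x,y,w,h,_=s_[k];print(f(x,y,.014),f(x+w,y+h,.014))
"
```

```text
t 16.6 pos [0.5516 0.1164 0.1697] Ftool xyz -0.53 0.08 -0.23 w 0.0565 0.0
knob_a 0.67 [252. 183.] (np.int64(24), np.int64(26)) world [0.5506 0.1205 0.075 ] tool mm [ 4.1 -0.9 94.7]
[ 213  129   79   92 5649]
[ 60.  -49.3 155.7] [-59.   51.3 155.7]
```

>>> move_arm --pt "0.6 0.08 -0.01 0 0 0 0" --pt "0.6 0 0 0.5 0 0 0" --pt "0.6 0 0 0.5 0 0 0" --pt "0.6 0 0 0.5 0 0 0" --pt "0.6 0 0 0.5 0 0 0" --pt "0.6 0 0 0.4 0 0 0" --pt "0.6 0 0 0.3 0 0 0" --pt "0.5 0 0 0 0 0 0" --pt "0.4 0 0 0 0 0 0" --pt "0.35 0 0 0 0 0 0" --pt "0.3 0 0 0 0 0 0" --pt "0.2 0 0 0 0 0 0" --pt "0.2 0 0 0 0 0 0" --pt "0.2 0 0 0 0 0 0" --force 3

```text
time_s: 18.1
ee_pos: [0.5513, 0.1211, 0.0353]
eef_rot: [3.141, -0.0, 1.567]
force: [-2.9, 0.5, 5.6]
grip_width: 0.0255
grip_force: 3.0
```

```bash
python3 -c "
from h import *
st(3)"
```

```text
t 18.2 pos [0.5513 0.121  0.0352] Ftool xyz -0.05 -3.3 -5.37 w 0.0256 3.0
```

>>> move_arm --pt "0.2 0.02 0 0 0 0 0" --pt "0.2 0.02 0 0 0 0 0" --pt "0.2 0 0 0 0 0 0"

```text
time_s: 18.5
ee_pos: [0.5513, 0.1232, 0.0349]
eef_rot: [-3.142, -0.0, 1.567]
force: [-3.1, 0.6, 3.3]
grip_width: 0.0254
grip_force: 3.0
```

```bash
python3 -c "
from h import *
st(3)"
```

```text
t 18.6 pos [0.5513 0.1231 0.0349] Ftool xyz 0.45 -3.21 -4.3 w 0.0256 3.0
```

The left lever moves freely, with about 0 N along y over 2 mm, so it is the worn one. I'll feel for its + stop.

>>> move_arm --pt "0.2 0.02 -0.01 0 0 0 0" --pt "0.2 0.02 0 0.01 0 0 0" --pt "0.2 0.02 0 0.01 0 0 0" --pt "0.2 0.01 0 0 0 0 0" --pt "0.2 0 0 0 0 0 0"

```text
time_s: 19.1
ee_pos: [0.551, 0.1267, 0.034]
eef_rot: [3.141, -0.0, 1.567]
force: [0.3, 1.6, 3.2]
grip_width: 0.0256
grip_force: 3.0
```

```bash
python3 -c "
from h import *
st(3)"
```

```text
t 19.2 pos [0.5509 0.1266 0.0339] Ftool xyz 1.34 0.34 -3.11 w 0.0253 3.0
```

>>> move_arm --pt "0.2 0.01 0 0 0 0 0" --pt "0.2 0.01 0 0 0 0 0" --pt "0.2 0 0 0 0 0 0"

```text
time_s: 19.5
ee_pos: [0.5509, 0.1275, 0.0339]
eef_rot: [3.141, 0.0, 1.567]
force: [0.8, 0.2, 1.1]
grip_width: 0.0253
grip_force: 3.0
```

```bash
python3 -c "
from h import *
st(3)"
```

```text
t 19.6 pos [0.5508 0.1275 0.0339] Ftool xyz 0.3 0.6 -1.86 w 0.0256 3.0
```

>>> move_arm --pt "0.2 0.01 0 0 0 0 0" --pt "0.2 0.01 0 0 0 0 0" --pt "0.2 0 0 0 0 0 0"

```text
time_s: 19.9
ee_pos: [0.5508, 0.1285, 0.0338]
eef_rot: [-3.141, 0.0, 1.567]
force: [0.2, -0.5, 0.0]
grip_width: 0.0256
grip_force: 3.0
```

```bash
python3 -c "
from h import *
st(3)"
```

```text
t 20.0 pos [0.5508 0.1285 0.0338] Ftool xyz -0.15 0.81 -0.2 w 0.0258 3.0
```

>>> move_arm --pt "0.2 0.01 0 0 0 0 0" --pt "0.2 0 0 0 0 0 0"

```text
time_s: 20.2
ee_pos: [0.5507, 0.129, 0.0338]
eef_rot: [-3.141, 0.0, 1.567]
force: [1.7, -0.3, -2.0]
grip_width: 0.0256
grip_force: 3.0
```

```bash
python3 -c "
from h import *
st(3)"
```

```text
t 20.3 pos [0.5507 0.129  0.0338] Ftool xyz -0.42 1.01 1.98 w 0.0258 3.0
```

>>> move_arm --pt "0.2 0.01 0 0.01 0 0 0" --pt "0.2 0 0 0 0 0 0"

```text
time_s: 20.5
ee_pos: [0.5508, 0.1296, 0.0336]
eef_rot: [3.142, -0.0, 1.567]
force: [1.0, -0.1, 0.4]
grip_width: 0.0257
grip_force: 3.0
```

```bash
python3 -c "
from h import *
st(3)"
```

```text
t 20.6 pos [0.5508 0.1296 0.0335] Ftool xyz -0.04 0.62 -0.74 w 0.0253 3.0
```

>>> move_arm --pt "0.2 0.01 0 0 0 0 0" --pt "0.2 0 0 0 0 0 0"

```text
time_s: 20.8
ee_pos: [0.5508, 0.13, 0.0335]
eef_rot: [-3.142, 0.0, 1.567]
force: [0.5, -0.3, 1.1]
grip_width: 0.0253
grip_force: 3.0
```

```bash
python3 -c "
from h import *
st(3)"
```

```text
t 20.9 pos [0.5508 0.13   0.0335] Ftool xyz -0.23 0.85 -0.71 w 0.0258 3.0
```

>>> move_arm --pt "0.2 0.01 0 0 0 0 0" --pt "0.2 0 0 0 0 0 0"

```text
time_s: 21.1
ee_pos: [0.5508, 0.1305, 0.0334]
eef_rot: [-3.141, 0.0, 1.567]
force: [1.2, -0.4, -0.6]
grip_width: 0.0258
grip_force: 3.0
```

```bash
python3 -c "
from h import *
st(3)"
```

```text
t 21.2 pos [0.5508 0.1305 0.0334] Ftool xyz -0.42 0.79 0.1 w 0.0257 3.0
```

>>> move_arm --pt "0.2 0.01 0 0 0 0 0" --pt "0.2 0 0 0 0 0 0"

```text
time_s: 21.4
ee_pos: [0.5508, 0.131, 0.0333]
eef_rot: [-3.141, 0.0, 1.567]
force: [0.8, -0.4, -1.2]
grip_width: 0.0255
grip_force: 3.0
```

```bash
python3 -c "
from h import *
st(3)
look(names=(('knob_a',.0735),))"
```

```text
t 21.5 pos [0.5508 0.131  0.0334] Ftool xyz -0.46 0.45 1.54 w 0.0255 3.0
knob_a 0.63 [253.  235.5] (np.int64(40), np.int64(41)) world [0.5509 0.1293 0.0735] tool mm [ -1.7   0.1 -40.1]
```

>>> move_arm --pt "0.2 0.01 0 0.01 0 0 0" --pt "0.2 0 0 0 0 0 0"

```text
time_s: 21.8
ee_pos: [0.5509, 0.1315, 0.0331]
eef_rot: [3.142, 0.0, 1.567]
force: [0.8, -0.5, 0.3]
grip_width: 0.0256
grip_force: 3.0
```

```bash
python3 -c "
from h import *
st(3)"
```

```text
t 21.9 pos [0.5509 0.1316 0.0331] Ftool xyz -0.9 0.15 -1.24 w 0.0256 3.0
```

>>> move_arm --pt "0.2 0.01 0 0 0 0 0" --pt "0.2 0 0 0 0 0 0"

```text
time_s: 22.1
ee_pos: [0.5509, 0.1319, 0.033]
eef_rot: [3.141, 0.0, 1.567]
force: [-0.5, -2.9, 1.3]
grip_width: 0.0255
grip_force: 3.0
```

```bash
python3 -c "
from h import *
st(3)"
```

```text
t 22.2 pos [0.5509 0.1319 0.033 ] Ftool xyz -2.6 -0.17 -1.8 w 0.0256 3.0
```

Positive stop met at TCP y ≈ 0.1317 (2.6 N). Now over to the other stop.

>>> move_arm --pt "0.2 -0.04 0 -0.01 0 0 0" --pt "0.2 -0.04 0 -0.008 0 0 0" --pt "0.2 -0.04 0 -0.006 0 0 0" --pt "0.2 -0.04 0 -0.004 0 0 0" --pt "0.2 -0.04 0 -0.002 0 0 0" --pt "0.2 -0.04 0 0 0 0 0" --pt "0.2 -0.04 0 0.002 0 0 0" --pt "0.2 -0.04 0 0.004 0 0 0" --pt "0.2 -0.04 0 0.006 0 0 0" --pt "0.2 -0.04 0 0.008 0 0 0" --pt "0.2 -0.04 0 0.01 0 0 0" --pt "0.2 0 0 0 0 0 0"

```text
time_s: 23.4
ee_pos: [0.5509, 0.1097, 0.033]
eef_rot: [3.141, 0.0, 1.567]
force: [-0.3, -0.8, 3.2]
grip_width: 0.0257
grip_force: 3.0
```

```bash
python3 -c "
from h import *
st(3)"
```

```text
t 23.5 pos [0.5509 0.1099 0.033 ] Ftool xyz -1.14 0.36 -3.71 w 0.0256 3.0
```

>>> move_arm --pt "0.2 -0.01 0 0 0 0 0" --pt "0.2 -0.01 0 0 0 0 0" --pt "0.2 0 0 0 0 0 0"

```text
time_s: 23.8
ee_pos: [0.5508, 0.109, 0.0329]
eef_rot: [3.141, -0.0, 1.567]
force: [1.2, -0.1, 2.5]
grip_width: 0.0255
grip_force: 3.0
```

```bash
python3 -c "
from h import *
st(3)"
```

```text
t 23.9 pos [0.5508 0.109  0.0329] Ftool xyz -0.12 1.61 -2.64 w 0.0252 3.0
```

>>> move_arm --pt "0.2 -0.01 0 0 0 0 0" --pt "0.2 -0.01 0 0 0 0 0" --pt "0.2 0 0 0 0 0 0"

```text
time_s: 24.2
ee_pos: [0.5507, 0.108, 0.0328]
eef_rot: [-3.141, -0.0, 1.567]
force: [2.4, -0.1, 1.4]
grip_width: 0.0254
grip_force: 3.0
```

```bash
python3 -c "
from h import *
st(3)"
```

```text
t 24.3 pos [0.5507 0.108  0.0328] Ftool xyz -0.01 2.2 -0.49 w 0.0255 3.0
```

>>> move_arm --pt "0.2 -0.01 0 0 0 0 0" --pt "0.2 0 0 0 0 0 0"

```text
time_s: 24.5
ee_pos: [0.5506, 0.1075, 0.0328]
eef_rot: [-3.141, -0.0, 1.567]
force: [2.0, -0.8, -1.7]
grip_width: 0.0252
grip_force: 3.0
```

```bash
python3 -c "
from h import *
st(3)"
```

```text
t 24.6 pos [0.5506 0.1075 0.0328] Ftool xyz 0.08 2.63 2.03 w 0.0259 3.0
```

>>> move_arm --pt "0.2 -0.01 0.007 0.01 0 0 0" --pt "0.2 0 0 0 0 0 0"

```text
time_s: 24.8
ee_pos: [0.551, 0.1069, 0.0325]
eef_rot: [-3.141, 0.0, 1.567]
force: [0.4, -0.3, 1.5]
grip_width: 0.0254
grip_force: 3.0
```

```bash
python3 -c "
from h import *
st(3)"
```

```text
t 24.9 pos [0.5509 0.1069 0.0325] Ftool xyz -0.31 0.28 -1.95 w 0.0255 3.0
```

>>> move_arm --pt "0.2 -0.01 0 0 0 0 0" --pt "0.2 0 0 0 0 0 0"

```text
time_s: 25.1
ee_pos: [0.551, 0.1065, 0.0324]
eef_rot: [-3.141, -0.0, 1.567]
force: [-1.0, -0.2, 1.2]
grip_width: 0.0261
grip_force: 3.0
```

```bash
python3 -c "
from h import *
st(3)"
```

```text
t 25.2 pos [0.551  0.1065 0.0324] Ftool xyz -0.12 -0.8 -1.41 w 0.0257 3.0
```

>>> move_arm --pt "0.2 -0.01 0 0 0 0 0" --pt "0.2 0 0 0 0 0 0"

```text
time_s: 25.4
ee_pos: [0.551, 0.1062, 0.0324]
eef_rot: [-3.141, -0.0, 1.567]
force: [-0.3, 0.7, 0.2]
grip_width: 0.0255
grip_force: 3.0
```

```bash
python3 -c "
from h import *
st(3)"
```

```text
t 25.5 pos [0.551  0.1061 0.0324] Ftool xyz 1.44 -0.27 -0.4 w 0.0255 3.0
```

>>> move_arm --pt "0.2 -0.01 0 0 0 0 0" --pt "0.2 0 0 0 0 0 0"

```text
time_s: 25.7
ee_pos: [0.551, 0.1057, 0.0324]
eef_rot: [-3.141, -0.0, 1.567]
force: [-0.3, 4.2, -1.0]
grip_width: 0.0253
grip_force: 3.0
```

```bash
python3 -c "
from h import *
st(3)"
```

```text
t 25.8 pos [0.551  0.1057 0.0324] Ftool xyz 4.2 -0.29 0.6 w 0.0256 3.0
```

Stops lie at TCP y ≈ 0.1060 and 0.1318, 25.7 mm of free travel. Second rock.

>>> move_arm --pt "0.2 0.04 0 -0.01 0 0 0" --pt "0.2 0.04 0 -0.008 0 0 0" --pt "0.2 0.04 0 -0.006 0 0 0" --pt "0.2 0.04 0 -0.004 0 0 0" --pt "0.2 0.04 0 -0.002 0 0 0" --pt "0.2 0.04 0 0 0 0 0" --pt "0.2 0.04 0 0 0 0 0" --pt "0.2 0.04 0 0.002 0 0 0" --pt "0.2 0.04 0 0.004 0 0 0" --pt "0.2 0.04 0 0.006 0 0 0" --pt "0.2 0.04 0 0.008 0 0 0" --pt "0.2 0.04 0 0.01 0 0 0" --pt "0.2 0.02 0 0.01 0 0 0" --pt "0.2 0.01 0 0 0 0 0" --pt "0.2 0 0 0 0 0 0"

```text
time_s: 27.3
ee_pos: [0.5512, 0.1312, 0.032]
eef_rot: [-3.142, -0.0, 1.567]
force: [-2.7, 1.3, 3.1]
grip_width: 0.0257
grip_force: 3.0
```

```bash
python3 -c "
from h import *
st(3)"
```

```text
t 27.4 pos [0.5512 0.1311 0.032 ] Ftool xyz 1.28 -2.52 -2.99 w 0.0256 3.0
```

>>> move_arm --pt "0.2 0.01 -0.007 0 0 0 0" --pt "0.2 0 0 0 0 0 0"

```text
time_s: 27.6
ee_pos: [0.551, 0.1313, 0.032]
eef_rot: [3.141, 0.0, 1.567]
force: [-1.2, -1.3, 1.0]
grip_width: 0.0254
grip_force: 3.0
```

```bash
python3 -c "
from h import *
st(3)"
```

```text
t 27.7 pos [0.551  0.1313 0.032 ] Ftool xyz -0.86 -1.07 -1.54 w 0.0252 3.0
```

>>> move_arm --pt "0.2 0.01 0 0 0 0 0" --pt "0.2 0 0 0 0 0 0"

```text
time_s: 27.9
ee_pos: [0.5509, 0.1317, 0.0319]
eef_rot: [3.142, 0.0, 1.567]
force: [-0.1, -4.0, 1.2]
grip_width: 0.0257
grip_force: 3.0
```

```bash
python3 -c "
from h import *
st(3)"
```

```text
t 28.0 pos [0.5509 0.1317 0.0319] Ftool xyz -3.87 -0.5 -1.16 w 0.0258 3.0
```

Positive stop met a second time (3.9 N). Back to the other one.

>>> move_arm --pt "0.2 -0.04 0 -0.01 0 0 0" --pt "0.2 -0.04 0 -0.008 0 0 0" --pt "0.2 -0.04 0 -0.006 0 0 0" --pt "0.2 -0.04 0 -0.004 0 0 0" --pt "0.2 -0.04 0 -0.002 0 0 0" --pt "0.2 -0.04 0 0 0 0 0" --pt "0.2 -0.04 0 0 0 0 0" --pt "0.2 -0.04 0 0.002 0 0 0" --pt "0.2 -0.04 0 0.004 0 0 0" --pt "0.2 -0.04 0 0.006 0 0 0" --pt "0.2 -0.04 0 0.008 0 0 0" --pt "0.2 -0.04 0 0.01 0 0 0" --pt "0.2 -0.02 0 0.01 0 0 0" --pt "0.2 -0.01 0 0 0 0 0" --pt "0.2 0 0 0 0 0 0"

```text
time_s: 29.5
ee_pos: [0.5508, 0.1064, 0.0315]
eef_rot: [3.141, 0.0, 1.567]
force: [0.6, -1.1, 2.5]
grip_width: 0.0256
grip_force: 3.0
```

```bash
python3 -c "
from h import *
st(3)"
```

```text
t 29.6 pos [0.5508 0.1064 0.0315] Ftool xyz -0.91 1.06 -2.36 w 0.0254 3.0
```

>>> move_arm --pt "0.2 -0.008 0 0 0 0 0" --pt "0.2 0 0 0 0 0 0"

```text
time_s: 29.8
ee_pos: [0.5508, 0.1062, 0.0315]
eef_rot: [3.141, -0.0, 1.567]
force: [2.3, 0.3, 2.0]
grip_width: 0.0258
grip_force: 3.0
```

```bash
python3 -c "
from h import *
st(3)"
```

```text
t 29.9 pos [0.5508 0.1062 0.0315] Ftool xyz 0.02 2.33 -2.05 w 0.0255 3.0
```

>>> move_arm --pt "0.2 -0.01 0.005 0 0 0 0" --pt "0.2 0 0 0 0 0 0"

```text
time_s: 30.1
ee_pos: [0.5508, 0.1059, 0.0314]
eef_rot: [-3.141, -0.0, 1.567]
force: [1.4, 2.5, 2.4]
grip_width: 0.0258
grip_force: 3.0
```

```bash
python3 -c "
from h import *
st(3)"
```

```text
t 30.2 pos [0.5509 0.1058 0.0314] Ftool xyz 2.42 0.9 -2.77 w 0.0255 3.0
```

The worn lever has been rocked stop to stop twice, with about 25.7 mm free travel. The fingertip height doesn't match the stated TCP, so I'll check it in the side view before the cheek grasp.

```bash
python3 -c "
from h import *
o=ctrl.get_obs();s=ctrl.camera('side');P=np.linalg.inv(np.array(s['pose']))
def pj(p):
    q=s['K']@(P[:3,:3]@p+P[:3,3]);return q[:2]/q[2]
im=s['color'];x0,y0=145,160;k=6
b=cv2.resize(im[y0:y0+95,x0:x0+125],None,fx=k,fy=k,interpolation=cv2.INTER_CUBIC)
for p,col in [(o['ee_pos'],(0,0,255)),(o['ee_pos']+[0,0,.019],(0,255,0)),(np.array([.551,.1065,.0735]),(255,0,0)),(o['ee_pos']+[0,0,.097],(255,0,255))]:
    q=(pj(np.array(p))-[x0,y0])*k;print(q.round());cv2.drawMarker(b,(int(q[0]),int(q[1])),col,cv2.MARKER_CROSS,16,2)
cv2.imwrite('pics/i.png',b)"
```

```text
[318. 414.]
[316. 387.]
[311. 354.]
[305. 271.]
```

View pics/i.png

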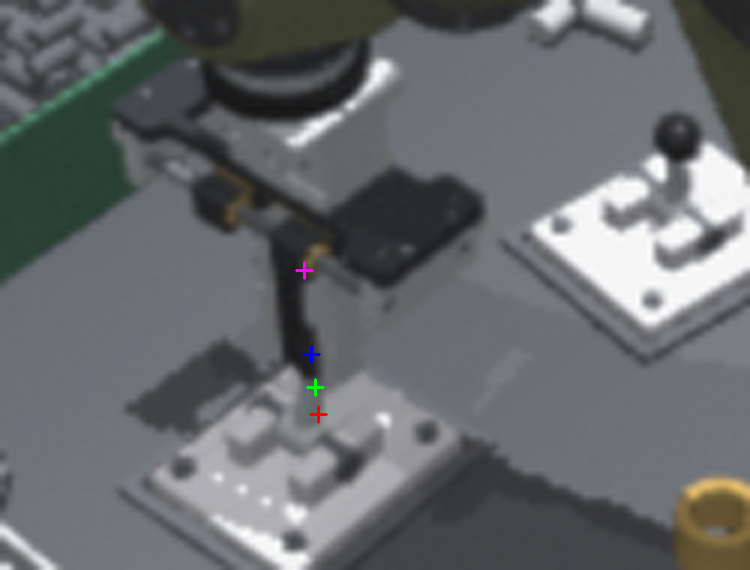

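>>> move_arm --pt "0.4 0 0 0 0 0 0" --pt "0.7 0 0 0 0 0 0" --pt "0.8 0 0 -0.5 0 0 0" --pt "0.8 0 0 -0.8 0 0 0" --pt "0.8 0.06 0 -0.8 0 0 0" --pt "0.8 0.06 0 -0.6 0 0 0" --pt "0.8 0.06 0 0 0 0 0" --pt "0.8 0 0 0 0 0 0"

```text
time_s: 31.05
ee_pos: [0.5509, 0.1147, 0.1662]
eef_rot: [-3.142, 0.0, 1.567]
force: [-1.3, -1.1, -0.8]
grip_width: 0.0751
grip_force: 0.0
```

```bash
python3 -c "
from h import *
o,c=look(names=(('knob_a',.0735),))
f=lambda u,v,z:(Ro.from_euler('xyz',o['eef_rot']).as_matrix().T@(wonz(o,c,(u,v),z)-o['ee_pos'])*1000).round(1)
g=c['color'].min(2);m=(g>140).astype(np.uint8);n,l,s_,_=cv2.connectedComponentsWithStats(m);k=l[150,225] or l[200,230];x,y,w,h,_=s_[k];print(s_[k],f(x,y,.014),f(x+w,y+h,.014))
s=ctrl.camera('side');P=np.linalg.inv(np.array(s['pose']))
def pj(p):
    q=s['K']@(P[:3,:3]@p+P[:3,3]);return q[:2]/q[2]
im=s['color'];q=pj(o['ee_pos']);x0,y0=int(q[0])-60,int(q[1])-65;k=6
b=cv2.resize(im[y0:y0+100,x0:x0+120],None,fx=k,fy=k,interpolation=cv2.INTER_CUBIC)
hw=o['grip_width']/2;print(o['ee_pos'],hw)
for dx in (-hw,0,hw):
  for dz,col in ((0,(0,0,255)),(.019,(0,255,0)),(.03,(255,255,0)),(.097,(255,0,255))):
    q=(pj(o['ee_pos']+[dx,0,dz])-[x0,y0])*k;cv2.drawMarker(b,(int(q[0]),int(q[1])),col,cv2.MARKER_CROSS,12,2)
cv2.imwrite('pics/j.png',b)"
```

```text
knob_a 0.85 [252.5 188.5] (np.int64(23), np.int64(39)) world [0.5504 0.1133 0.0735] tool mm [-1.4 -0.4 92.7]
[ 213  128   80   93 5422] [ 61.3 -48.8 152.2] [-57.8  52.1 152.2]
[0.5508548  0.11468925 0.16616647] 0.03753970951651703
```

View pics/j.png

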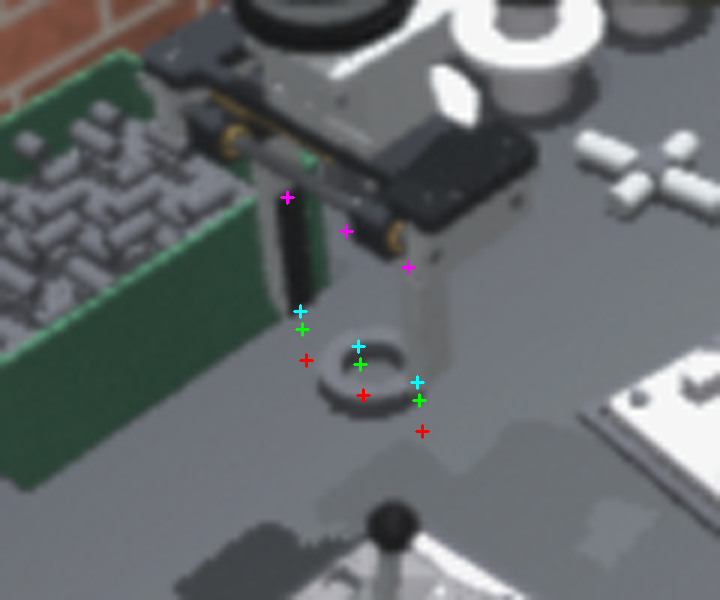

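In the side view, the visible fingertips (far one at (300,312)) sit on the cyan marks. The true tips are therefore about 30 mm above the reported TCP, and I'll allow for that. I'll grasp the cheeks 16 mm off-centre, so the pads clear the bush ends.

>>> move_arm --pt "0.8 -0.29 0 0 0 0 0" --pt "0.8 0 0 0.5 0 0 0" --pt "0.8 0 0 0.5 0 0 0" --pt "0.8 0 0 0.5 0 0 0" --pt "0.8 0 0 0.5 0 0 0" --pt "0.8 0 0 0.5 0 0 0" --pt "0.8 0 0 0.4 0 0 0" --pt "0.8 0 0 0.2 0 0 0" --pt "0.8 0 0 0.1 0 0 0" --pt "0.8 0 0 0.1 0 0 0" --pt "0.8 0 0 0.05 0 0 0" --pt "0.8 0 0 0 0 0 0"

```text
time_s: 32.4
ee_pos: [0.5511, 0.1001, -0.0008]
eef_rot: [3.141, -0.0, 1.567]
force: [0.4, -0.2, -0.2]
grip_width: 0.0751
grip_force: 0.0
```

```bash
python3 -c "
from h import *
st(3)"
```

```text
t 32.5 pos [ 0.5512  0.1001 -0.0006] Ftool xyz -0.2 0.04 -0.35 w 0.075 0.0
```

>>> move_arm --pt "0.8 0 0 0.05 0 0 0" --pt "0.8 0 0 0.05 0 0 0" --pt "0.8 0 0 0.05 0 0 0" --pt "0.8 0 0 0.03 0 0 0" --pt "0.8 0 0 0.03 0 0 0" --pt "0.8 0 0 0 0 0 0"

```text
time_s: 33.1
ee_pos: [0.5509, 0.1001, -0.0118]
eef_rot: [-3.141, 0.0, 1.567]
force: [0.6, 0.2, -0.6]
grip_width: 0.0749
grip_force: 0.0
```

>>> move_arm --pt "0.8 0 0 0.02 0 0 0" --pt "0.8 0 0 0.02 0 0 0" --pt "0.8 0 0 0 0 0 0"

```text
time_s: 33.4
ee_pos: [0.5509, 0.1001, -0.0137]
eef_rot: [-3.141, -0.0, 1.567]
force: [0.7, -0.2, 0.1]
grip_width: 0.0754
grip_force: 0.0
```

```bash
python3 -c "
from h import *
st(3)"
```

```text
t 33.5 pos [ 0.551   0.1001 -0.0135] Ftool xyz -0.13 0.16 -0.14 w 0.0756 0.0
```

>>> move_arm --pt "0.7 0 0 0 0 0 0" --pt "0.65 0 0 0 0 0 0" --pt "0.6 0 0 0 0 0 0" --pt "0.55 0 0 0 0 0 0" --pt "0.5 0 0 0 0 0 0" --pt "0.4 0 0 0 0 0 0" --pt "0.4 0 0 0 0 0 0" --force 5

```text
time_s: 34.2
ee_pos: [0.5509, 0.1001, -0.0136]
eef_rot: [-3.141, 0.0, 1.567]
force: [-2.0, -0.8, 1.7]
grip_width: 0.0599
grip_force: 5.1
```

```bash
python3 -c "
from h import *
st(3)"
```

```text
t 34.3 pos [ 0.5509  0.1001 -0.0135] Ftool xyz -0.68 -2.11 -1.18 w 0.0602 5.1
```

>>> move_arm --pt "0.72 0 0 0 0 0 0" --pt "0.72 0 0 0 0 0 0" --pt "0.72 -0.08 0 0 0 0 0" --pt "0.72 0 0 0 0 0 0" --pt "0.6 0 0 0 0 0 0" --pt "0.5 0 0 0 0 0 0" --pt "0.4 0 0 0 0 0 0" --force 5

```text
time_s: 35.0
ee_pos: [0.551, 0.0961, -0.0136]
eef_rot: [3.141, 0.0, 1.567]
force: [0.5, -0.8, -0.8]
grip_width: 0.0579
grip_force: 5.0
```

```bash
python3 -c "
from h import *
st(3)
o=ctrl.get_obs();c=ctrl.camera('wrist')
cv2.imwrite('pics/k.png',cv2.resize(c['color'][130:280,165:345],(720,600),interpolation=cv2.INTER_CUBIC))"
```

```text
t 35.1 pos [ 0.551   0.0961 -0.0135] Ftool xyz -0.34 0.33 0.72 w 0.0576 5.0
```

View pics/k.png

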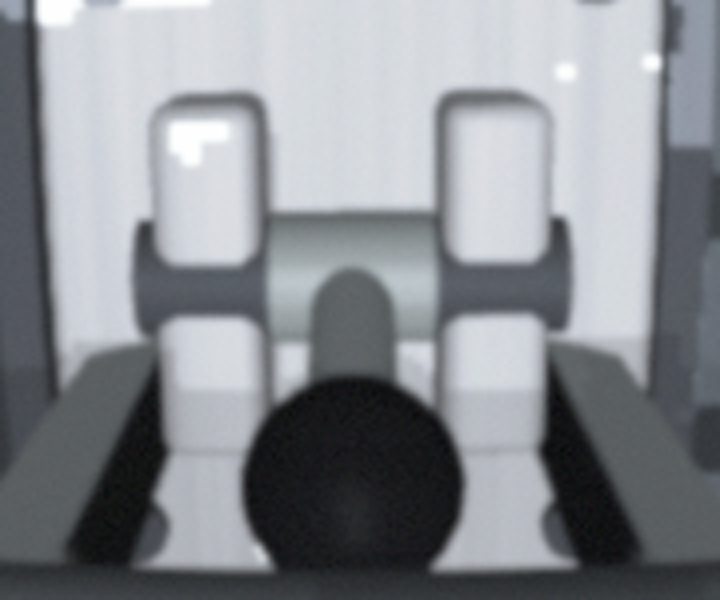

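The width dropped from 60 to 57.6 mm, and the view shows the pads on the cheeks just past the dark bush ends at (140,275) and (565,275). Now grip firmly and lift.

>>> move_arm --pt "0.4 0 0 0 0 0 0" --pt "0.4 0 0 0 0 0 0" --pt "0.4 0 0 -0.04 0 0 0" --pt "0.4 0 0 -0.06 0 0 0" --pt "0.4 0 0 -0.1 0 0 0" --pt "0.4 0 0 -0.1 0 0 0" --pt "0.4 0 0 0 0 0 0" --force 60

```text
time_s: 35.85
ee_pos: [0.5513, 0.0962, 0.0023]
eef_rot: [3.14, -0.0, 1.567]
force: [-0.4, 1.1, -9.6]
grip_width: 0.0573
grip_force: 60.0
```

```bash
python3 -c "
from h import *
st(3)
o=ctrl.get_obs();print(o['moment'])
c=ctrl.camera('wrist');k=cv2.imread('pics/k.png')
a=cv2.resize(c['color'][130:280,165:345],(720,600),interpolation=cv2.INTER_CUBIC)
g1=cv2.cvtColor(k[80:460,100:620],cv2.COLOR_BGR2GRAY).astype(np.float32);g2=cv2.cvtColor(a[80:460,100:620],cv2.COLOR_BGR2GRAY).astype(np.float32)
for r in ((0,130),(130,260),(260,380)): print(cv2.phaseCorrelate(g1[r[0]:r[1]],g2[r[0]:r[1]]))
"
```

```text
t 35.95 pos [0.551  0.0961 0.0016] Ftool xyz 0.18 -0.33 9.14 w 0.0577 60.0
[-0.23729325 -0.0571626  -0.00201946]
((0.0006863365650247033, 0.5166730751497397), 0.8515997435853642)
((-0.0069052030014518095, 0.5063472873164443), 0.8691022965545027)
((-0.07980066438375388, -0.006540889255099103), 0.5011788547186204)
```

>>> move_arm --pt "0.4 0 0 -0.2 0 0 0" --pt "0.4 0 0 -0.4 0 0 0" --pt "0.4 0 0 -0.4 0 0 0" --pt "0.4 0 0 -0.2 0 0 0" --pt "0.4 0.2 -0.02 0 0 0 0" --pt "0.4 0.4 -0.04 0 0 0 0" --pt "0.4 0.55 -0.05 0 0 0 0" --pt "0.4 0.55 -0.05 0 0 0 0" --pt "0.4 0.55 -0.05 0 0 0 0" --pt "0.4 0.55 -0.05 0 0 0 0" --pt "0.4 0.55 -0.05 0 0 0 0" --pt "0.4 0.55 -0.05 0 0 0 0" --pt "0.4 0.5 -0.05 0 0 0 0" --pt "0.4 0.3 -0.03 0 0 0 0" --pt "0.4 0.1 -0.02 0 0 0 0" --pt "0.4 0 0 0 0 0 0" --pt "0.4 0 0 0 0 0 0"

```text
time_s: 37.7
ee_pos: [0.529, 0.3353, 0.0611]
eef_rot: [-3.141, 0.001, 1.566]
force: [-0.3, 0.5, -10.0]
grip_width: 0.0572
grip_force: 60.0
```

```bash
python3 -c "
from h import *
st(2)
t=ctrl.camera('top')
for n,z in (('tray',.02),('housing_a',.09)):
  for d in ctrl.cut_out(n,t)[:4]:
    v,u=np.nonzero(d['mask']);print(n,round(d['conf'],2),onz(t,(u.min(),v.min()),z).round(3),onz(t,(u.max(),v.max()),z).round(3))
"
```

```text
t 37.75 pos [0.5291 0.3352 0.0613] Ftool xyz 0.18 -0.05 9.93 w 0.0572 60.0
tray 0.88 [0.629 0.389 0.02 ] [0.424 0.231 0.02 ]
tray 0.42 [ 0.585 -0.049  0.02 ] [ 0.449 -0.208  0.02 ]
housing_a 0.92 [0.577 0.363 0.09 ] [0.479 0.285 0.09 ]
housing_a 0.85 [ 0.555 -0.064  0.09 ] [ 0.451 -0.19   0.09 ]
housing_a 0.66 [ 0.558 -0.288  0.09 ] [ 0.454 -0.412  0.09 ]
housing_a 0.63 [ 0.358 -0.454  0.09 ] [ 0.233 -0.585  0.09 ]
```

>>> move_arm --pt "0.4 0 0 0.2 0 0 0" --pt "0.4 0 0 0.3 0 0 0" --pt "0.4 0 0 0.3 0 0 0" --pt "0.4 0 0 0.2 0 0 0" --pt "0.4 0 0 0.1 0 0 0" --pt "0.4 0 0 0.04 0 0 0" --pt "0.4 0 0 0.04 0 0 0" --pt "0.4 0 0 0.04 0 0 0" --pt "0.4 0 0 0.04 0 0 0" --pt "0.4 0 0 0.03 0 0 0" --pt "0.4 0 0 0 0 0 0" --pt "0.4 0 0 0 0 0 0"

```text
time_s: 39.1
ee_pos: [0.5289, 0.3362, -0.003]
eef_rot: [3.141, -0.0, 1.567]
force: [0.4, -0.5, -9.2]
grip_width: 0.0573
grip_force: 60.0
```

```bash
python3 -c "
from h import *
st(3)"
```

```text
t 39.2 pos [ 0.529   0.3363 -0.0029] Ftool xyz -0.15 0.07 9.37 w 0.0574 60.0
```

>>> move_arm --pt "0.4 0 0 0.012 0 0 0" --pt "0.4 0 0 0.012 0 0 0" --pt "0.4 0 0 0.012 0 0 0" --pt "0.4 0 0 0.012 0 0 0" --pt "0.4 0 0 0 0 0 0"

```text
time_s: 39.7
ee_pos: [0.5289, 0.3362, -0.0056]
eef_rot: [-3.141, 0.0, 1.567]
force: [-0.1, 0.1, -9.5]
grip_width: 0.0573
grip_force: 60.0
```

```bash
python3 -c "
from h import *
st(3)"
```

```text
t 39.8 pos [ 0.5289  0.3362 -0.0055] Ftool xyz 0.34 -0.12 9.51 w 0.0574 60.0
```

>>> move_arm --pt "0.4 0 0 0.01 0 0 0" --pt "0.4 0 0 0.01 0 0 0" --pt "0.4 0 0 0.01 0 0 0" --pt "0.4 0 0 0.01 0 0 0" --pt "0.4 0 0 0.01 0 0 0" --pt "0.4 0 0 0 0 0 0"

```text
time_s: 40.4
ee_pos: [0.5289, 0.3362, -0.0079]
eef_rot: [3.142, -0.0, 1.567]
force: [-1.2, -1.0, -8.2]
grip_width: 0.0575
grip_force: 60.0
```

```bash
python3 -c "
from h import *
st(3)"
```

```text
t 40.5 pos [ 0.5289  0.3362 -0.0079] Ftool xyz -0.95 -0.29 7.91 w 0.0574 60.0
```

>>> move_arm --pt "0.4 0 0 0.008 0 0 0" --pt "0.4 0 0 0 0 0 0"

```text
time_s: 40.7
ee_pos: [0.529, 0.3362, -0.0083]
eef_rot: [3.141, -0.0, 1.567]
force: [0.3, -1.3, -7.3]
grip_width: 0.0571
grip_force: 60.0
```

```bash
python3 -c "
from h import *
st(3)"
```

```text
t 40.8 pos [ 0.529   0.3362 -0.0083] Ftool xyz -1.2 -0.24 6.92 w 0.057 60.0
```

>>> move_arm --pt "0.4 0 0 0.008 0 0 0" --pt "0.4 0 0 0.008 0 0 0" --pt "0.4 0 0 0 0 0 0"

```text
time_s: 41.1
ee_pos: [0.529, 0.3362, -0.0085]
eef_rot: [3.141, -0.0, 1.567]
force: [-3.3, -3.6, -0.6]
grip_width: 0.0574
grip_force: 60.0
```

```bash
python3 -c "
from h import *
st(3)"
```

```text
t 41.2 pos [ 0.529   0.3362 -0.0085] Ftool xyz -4.33 -3.93 -0.49 w 0.0577 60.0
```

>>> move_arm --pt "0.58 0 0 0 0 0 0" --pt "0.62 0 0 0 0 0 0" --pt "0.7 0 0 0 0 0 0" --pt "0.8 0 0 0 0 0 0" --pt "0.8 0 0 0 0 0 0" --pt "0.8 0 0 -0.1 0 0 0" --pt "0.8 0 0 -0.3 0 0 0" --pt "0.8 0 0 -0.3 0 0 0" --pt "0.8 0 0 -0.2 0 0 0" --pt "0.8 0.19 0 0 0 0 0" --pt "0.7 0 0 0 0 0 0" --pt "0.6 0 0 0 0 0 0" --force 5

```text
time_s: 42.4
ee_pos: [0.5285, 0.3459, 0.0351]
eef_rot: [-3.141, 0.001, 1.567]
force: [0.1, 0.1, -0.6]
grip_width: 0.0623
grip_force: 0.0
```

```bash
python3 -c "
from h import *
st(3)
look(names=(('knob_a',.0786),))"
```

```text
t 42.5 pos [0.5286 0.3456 0.0351] Ftool xyz 0.3 0.1 0.08 w 0.0574 0.0
knob_a 0.87 [253.5 220.5] (np.int64(41), np.int64(73)) world [0.5291 0.3549 0.0786] tool mm [  9.3   0.4 -43.5]
```

>>> move_arm --pt "0.4 0 0 0 0 0 0" --pt "0.35 0 0 0 0 0 0" --pt "0.3 0 0 0 0 0 0" --pt "0.2 0 0 0 0 0 0" --pt "0.2 0 0 0 0 0 0" --pt "0.2 0 0 0 0 0 0" --force 3

```text
time_s: 43.2
ee_pos: [0.5289, 0.3457, 0.0358]
eef_rot: [-3.142, 0.0, 1.567]
force: [-0.1, -0.0, 0.7]
grip_width: 0.0251
grip_force: 3.0
```

```bash
python3 -c "
from h import *
st(3)"
```

```text
t 43.3 pos [0.529  0.3457 0.0359] Ftool xyz 0.18 -0.16 0.19 w 0.0255 3.0
```

>>> move_arm --pt "0.2 -0.01 0 0 0 0 0" --pt "0.2 0 0 0 0 0 0"

```text
time_s: 43.5
ee_pos: [0.5289, 0.3455, 0.0358]
eef_rot: [3.141, -0.001, 1.567]
force: [0.7, 3.0, -0.8]
grip_width: 0.0254
grip_force: 3.0
```

```bash
python3 -c "
from h import *
st(3)"
```

```text
t 43.6 pos [0.5289 0.3455 0.0359] Ftool xyz 2.69 0.52 1.0 w 0.0256 3.0
```

The lever is against its stop (2.7 N). Release and withdraw straight up.

>>> move_arm --pt "0.35 0 0 0 0 0 0" --pt "0.5 0 0 0 0 0 0" --pt "0.6 0 0 0 0 0 0" --pt "0.6 0 0 0 0 0 0" --pt "0.6 0 0 -0.4 0 0 0" --pt "0.6 0 0 -0.8 0 0 0" --pt "0.6 0 0 -0.8 0 0 0" --pt "0.6 0 0 -0.6 0 0 0" --pt "0.6 -0.3 0 0 0 0 0" --pt "0.6 0 0 0 0 0 0" --pt "0.6 0 0 0 0 0 0"

```text
time_s: 44.7
ee_pos: [0.5285, 0.3297, 0.1645]
eef_rot: [-3.14, 0.001, 1.566]
force: [0.2, 0.4, -0.2]
grip_width: 0.0563
grip_force: 0.0
```

```bash
python3 -c "
from h import *
st(2)
o,c=look(names=(('knob_a',.0786),('tray',.02)))
t=ctrl.camera('top');q=c['color'][60:260,130:380]
x,y=115,175
b=t['color'][120:240,70:380]
cv2.imwrite('pics/l.png',np.vstack([cv2.resize(q,(360,288)),cv2.resize(b,(360,139))])) if 0 else cv2.imwrite('pics/l.png',np.hstack([cv2.resize(q,(400,320)),cv2.resize(t['color'][80:240,70:270],(400,320))]))"
```

```text
t 44.75 pos [0.5285 0.33   0.1644] Ftool xyz -0.22 -0.16 -0.1 w 0.0565 0.0
knob_a 0.56 [253.  166.5] (np.int64(24), np.int64(39)) world [0.5285 0.3528 0.0786] tool mm [23.   0.1 85.8]
tray 0.75 [255.5 154. ] (np.int64(171), np.int64(166)) world [0.5314 0.3594 0.02  ] tool mm [ 29.6   3.1 144.4]
```

View pics/l.png

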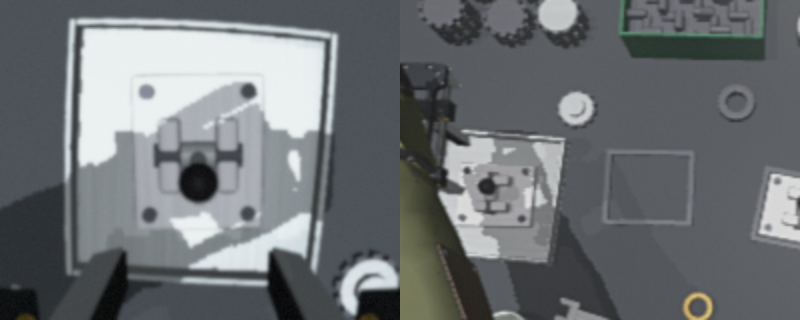

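The housing sits flat inside the tray with its lever leaning to the −y stop (knob at (197,182) in the wrist view). Its seat is empty, and the bystanders in view and the neighbouring housing are where they were. Handing in.

```bash
python3 -c "
from h import *
print(ctrl.hand_in())"
```

```text
the job is handed in; nothing more can be done
None
```

The worn housing was the left one (near x 0.55, y 0.117). I rocked its lever stop to stop more than twice, set the housing down gently in the tray and left the lever at a stop. The job was handed in at about 45 s.

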